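# Find and tag the weak flask seat

## Task

One of the three sprung flask seats has a worn spring: press down the black pad of each in turn with a fingertip, from the robot's left to its right, and feel which is the softest. Then push the white tag of that softest seat fully down to mark it for repair, leaving the other two tags up and the pads free. Only press: do not pull or lift anything, and leave the flask, bottle, mug and spanner where they are.

Things in the scene. Friction and masses are not known exactly. Their poses are not given: they have to be found in the camera images.
- seat_a: one of three alike flask seats bolted to the bench in a row across it, one each at the left (y above 0.1 m), middle and right (y below -0.1 m), in any order of names: an aluminium base plate 150 x 90 x 10 mm carrying a round sprung pad 37 mm from the plate's centre along its own +x and a push-down tag 42 mm from the centre along its own -x. Origin: centre of the plate's underside, z up; its own +x points away from the robot, turned by up to 20 degrees either way
- pad_top_a (a point): centre of the flat top of seat_a's pad, a black rubber disc 56 mm across and 20 mm thick on a steel coil spring; the top is 62 mm above the bench when free; this point sinks with the pad
- pad_a (a joint): how far seat_a's pad is pressed down, m: 0 free, 0.016 on its stop. Springs back when let go. The three springs look alike but differ in stiffness by about a factor of two from one to the next, between 150 and 800 N/m, each with about 1 N to start it moving; 14 N is enough to bottom any of them. A press that shows the difference sinks the pad 3 mm or more
- tag_top_a (a point): centre of the flat top of seat_a's tag, a white plastic T-shaped tab in a grey guide block (30 x 44 mm, 34 mm high above the bench); its cap is 22 mm (along the seat's x) x 32 mm and 8 mm thick; the top is 60 mm above the bench when up, 44 mm when fully down
- tag_a (a joint): how far seat_a's tag is pushed down, m: 0 up (start), 0.016 fully down on its stop; negative if pulled up out of its guide. Slides with about 2.5 N of friction and stays where it is left
- seat_b: one of three alike flask seats bolted to the bench in a row across it, one each at the left (y above 0.1 m), middle and right (y below -0.1 m), in any order of names: an aluminium base plate 150 x 90 x 10 mm carrying a round sprung pad 37 mm from the plate's centre along its own +x and a push-down tag 42 mm from the centre along its own -x. Origin: centre of the plate's underside, z up; its own +x points away from the robot, turned by up to 20 degrees either way
- pad_top_b (a point): centre of the flat top of seat_b's pad, a black rubber disc 56 mm across and 20 mm thick on a steel coil spring; the top is 62 mm above the bench when free; this point sinks with the pad
- pad_b (a joint): how far seat_b's pad is pressed down, m: 0 free, 0.016 on its stop. Springs back when let go. The three springs look alike but differ in stiffness by about a factor of two from one to the next, between 150 and 800 N/m, each with about 1 N to start it moving; 14 N is enough to bottom any of them. A press that shows the difference sinks the pad 3 mm or more
- tag_top_b (a point): centre of the flat top of seat_b's tag, a white plastic T-shaped tab in a grey guide block (30 x 44 mm, 34 mm high above the bench); its cap is 22 mm (along the seat's x) x 32 mm and 8 mm thick; the top is 60 mm above the bench when up, 44 mm when fully down
- tag_b (a joint): how far seat_b's tag is pushed down, m: 0 up (start), 0.016 fully down on its stop; negative if pulled up out of its guide. Slides with about 2.5 N of friction and stays where it is left
- seat_c: one of three alike flask seats bolted to the bench in a row across it, one each at the left (y above 0.1 m), middle and right (y below -0.1 m), in any order of names: an aluminium base plate 150 x 90 x 10 mm carrying a round sprung pad 37 mm from the plate's centre along its own +x and a push-down tag 42 mm from the centre along its own -x. Origin: centre of the plate's underside, z up; its own +x points away from the robot, turned by up to 20 degrees either way
- pad_top_c (a point): centre of the flat top of seat_c's pad, a black rubber disc 56 mm across and 20 mm thick on a steel coil spring; the top is 62 mm above the bench when free; this point sinks with the pad
- pad_c (a joint): how far seat_c's pad is pressed down, m: 0 free, 0.016 on its stop. Springs back when let go. The three springs look alike but differ in stiffness by about a factor of two from one to the next, between 150 and 800 N/m, each with about 1 N to start it moving; 14 N is enough to bottom any of them. A press that shows the difference sinks the pad 3 mm or more
- tag_top_c (a point): centre of the flat top of seat_c's tag, a white plastic T-shaped tab in a grey guide block (30 x 44 mm, 34 mm high above the bench); its cap is 22 mm (along the seat's x) x 32 mm and 8 mm thick; the top is 60 mm above the bench when up, 44 mm when fully down
- tag_c (a joint): how far seat_c's tag is pushed down, m: 0 up (start), 0.016 fully down on its stop; negative if pulled up out of its guide. Slides with about 2.5 N of friction and stays where it is left
- flask: glass conical flask, 80 mm across the foot, 125 mm high, standing beyond the seats. Origin: centre of its underside. Bystander
- reagent: white plastic reagent bottle with a blue cap, 68 mm across, 170 mm high, standing right of the seats. Origin: centre of its underside. Bystander
- mug: white ceramic mug, 80 mm across, 90 mm high, handle along its own +y, standing left of the seats. Origin: centre of its underside. Bystander
- spanner: steel spanner 150 mm long, lying flat across the bench between the robot and the seats, its length along its own x. Origin: underside of the tool. Bystander
Things that resemble listed ones, but are neither listed nor needed, are in the scene too. Leave any orange or turquoise look-alike of the seat_a alone.

How it is judged:
By the outcome, as a careful person would: the job done as asked, in the order asked, and still so for the second after the job is handed in, with the robot touching nothing.
It also fails if it takes over 58 s, if anything falls off the work surface, if the arm or the gripper's body presses on something with over 40 N, if the wrist force passes 120 N, or if a joint passes its speed limit or range.

## Robot

A 6-joint arm with a two-finger parallel gripper is mounted at the origin on the work surface. World frame = base frame: x ahead of the robot, y to its left, z up, the work surface at z = 0. Lengths are in m, angles in rad, forces in N, time in s.
With the tool pointing down it reaches from about 0.325 to 1 m from the base axis. Payload 5.1 kg.
Tool frame: the origin (TCP) lies at the very end of the fingers, on their centre line; the grasp point (between the pads) lies 19 mm behind it; z points along the fingers, y is the direction in which the jaws open and shut (so a half turn about z gives the same grasp; the last joint's range is limited). The gripper opens to 85 mm and grips with 20 to 120 N. Pads are 22 mm wide; open, the fingers measure 114 mm over their backs; the gripper's body (76 mm by 85 mm) begins 54 mm behind the grasp point. The pads swing forward as they close: fully open they stand 13 mm farther back than shut.
Start: joints at [-1.428, 0.124, 1.65, -0, 1.367, -0.083], TCP at [0.145, -0.633, 0.231] pointing down, gripper open.
Joint ranges: [-2.61, 2.61], [-1.02, 2.33], [0.03, 2.71], [-1.35, 4.49], [0.32, 2.68], [-2.91, 2.91]. Speed limits (rad/s): [2.57, 2.57, 3.14, 3.14, 3.14, 3.14].

## Interface

Orientations are given as a unit quaternion [w, x, y, z].
In Python, from plant import robot, fingers, optics gives the robot as it stands. The module is installed in compiled form; this text tells all that it offers. Calls block until the motion is done:
- robot.movep(position, orientation): joint-space move of the TCP to a pose.
- robot.movel(position, vel=0.15, frame=None): straight line of the TCP; frame=None keeps the orientation; vel is the mean speed in m/s.
- robot.move_joints(angles): joint-space move.
- fingers.move_gripper(opening, f_grip=None): finger opening in m; f_grip is the grip in N (None keeps the last); returns when the fingers have stopped.
- robot.hold(seconds).
- robot.ik(position, orientation): joint angles nearest the present ones, or None.
- optics.read_camera(name): name is "scene" or "side" or "wrist"; returns a dict with "pixels" (480x640x3 uint8, red, green, blue), "range_z" (480x640 float32, m along the optical axis (not along the pixel's ray), 0 where there is no reading), "fx", "fy", "cx", "cy" (pixels), "world_from_camera" (4x4, takes a point from camera to world coordinates); the wrist camera has in their place "T_tool_cam" (4x4, takes a point from camera to tool coordinates, whose origin is the TCP and whose axes are the flange's). Camera axes: x right, y down, z forward; pixel columns grow to the right and rows downward; lengths in m; the calibration is good to about 2 mm. A picture is of the moment at which its call begins: read the wrist's pose just before it.
A pose or a line that the arm cannot do raises robot.MotionError and nothing moves.
- robot.hand_in(): hands the job in, once; it reports no verdict.
Readings, each from a call of its own:
- robot.read_clock(): time.
- robot.read_qpos(): joint angles.
- robot.read_qd(): joint speeds.
- robot.read_effort(): joint torques, N m.
- robot.read_ee_pos(): TCP position.
- robot.read_eef_rot(): TCP orientation.
- robot.read_force(): force on the tool from outside, world axes, zero at the start.
- robot.read_moment(): the same for the moment, N m.
- robot.read_width(): finger opening in m.
Only numpy, scipy, OpenCV 4.12 (cv2) and the standard library are available. Lean on these libraries where they do the work, as an engineer would, in place of code of your own. Each camera call takes 0.05 s, during which the arm holds its last target. There are 200 camera calls.

## Working session

There is one attempt and no reset: what is moved stays moved. The work goes in short steps, each a Python script; the robot and the scene stay as the last script left them, time stands still between calls to the robot, and variables do not carry over. Pictures are saved under pics/ and viewed, about 8 in all and at most 12, crops included, and the job is handed in when it is done.

```bash
mkdir -p pics
python3 - <<'E'
from plant import robot, fingers, optics
import cv2, numpy as np
for n in ("scene","side"):
    d=optics.read_camera(n); cv2.imwrite(f"pics/{n}0.png",d["pixels"][:,:,::-1]); np.savez(f"{n}0.npz",**d)
    print(n,d["fx"],d["cx"],np.round(d["world_from_camera"],3).tolist())
print(robot.read_clock(),robot.read_force(),robot.read_eef_rot(),robot.read_width())
E
```

```text
scene 620.7986798046032 323.19217629989254 [[-0.243, 0.789, -0.564, 1.518], [0.97, 0.202, -0.136, 0.245], [0.006, -0.581, -0.814, 1.471], [0.0, 0.0, 0.0, 1.0]]
side 558.0790981798837 312.37631085786984 [[-0.919, -0.303, 0.252, 0.175], [-0.394, 0.696, -0.6, 0.909], [0.006, -0.651, -0.759, 1.189], [0.0, 0.0, 0.0, 1.0]]
0.1 [-0.32879568  0.38299062  0.11170933] [-9.65211144e-04  9.93636027e-01  1.12634426e-01 -1.99393812e-05] 0.08568930077113261
```

View pics/scene0.png

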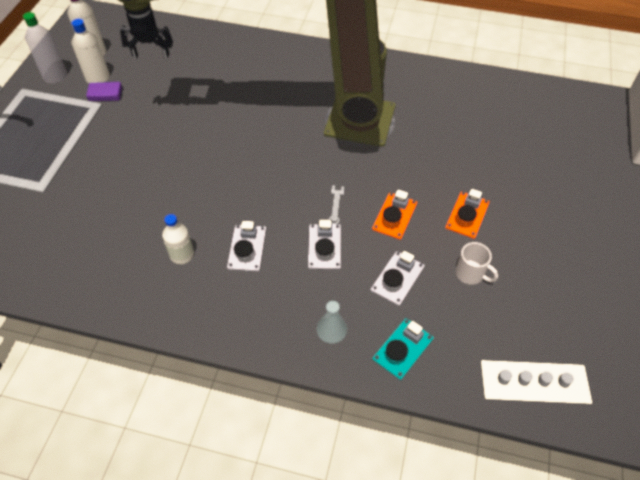

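View pics/side0.png

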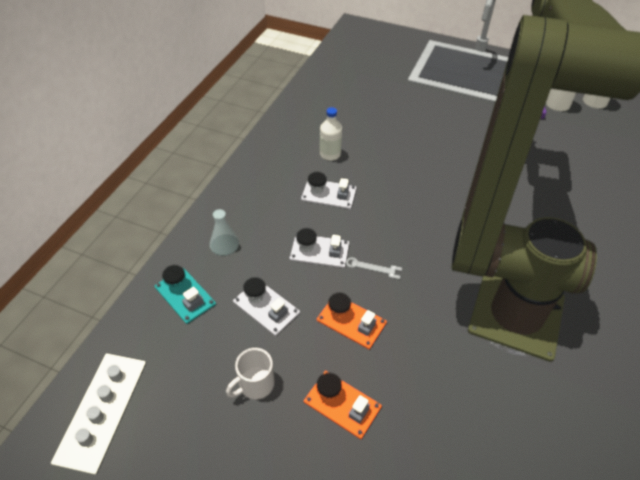

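The scene view shows the three aluminium seats at about (247,246) right, (325,245) middle and (398,277) left. There are also orange and turquoise look-alikes. Next I measure the pad and tag tops.

```bash
cat > h.py <<'E'
import numpy as np, cv2
def world(d,T=None):
    T=d["world_from_camera"] if T is None else T
    v,u=np.mgrid[:480,:640]; z=d["range_z"]
    P=np.stack([(u-d["cx"])/d["fx"]*z,(v-d["cy"])/d["fy"]*z,z],-1)
    W=P@T[:3,:3].T+T[:3,3]; W[z<=0]=np.nan
    return W
def ray(d,u,v,h,T=None):
    T=d["world_from_camera"] if T is None else T
    r=T[:3,:3]@[(u-d["cx"])/d["fx"],(v-d["cy"])/d["fy"],1]
    return T[:3,3]+r*(h-T[2,3])/r[2]
def blobs(d,T=None,amin=20):
    W=world(d,T); px=d["pixels"].astype(int); mx=px.max(-1); sat=mx-px.min(-1)
    Z=W[...,2]; out=[]
    for name,m,h in (("pad",(mx<70)&(Z>.054)&(Z<.070),.062),("tag",(mx>150)&(sat<40)&(Z>.052)&(Z<.068),.060)):
        n,l,s,c=cv2.connectedComponentsWithStats(m.astype(np.uint8))
        for i in range(1,n):
            if s[i,4]<amin: continue
            (u,v),wh,a=cv2.minAreaRect(np.argwhere(l==i)[:,::-1].astype(np.float32))
            p=np.nanmedian(W[l==i],0)
            if .3<np.hypot(*p[:2])<1 and p[0]>.2:
                out.append((name,np.round(ray(d,*c[i],h),4) if T is None else np.round(ray(d,*c[i],h,T),4),np.round(p[2],4),s[i,4],c[i].round()))
    return out
E
python3 - <<'E'
from h import *
for n in ("scene","side"):
    d=dict(np.load(n+"0.npz"))
    print(n)
    for b in blobs(d): print(*b)
E
```

```text
scene
pad [0.3548 0.3876 0.062 ] 0.0614 184 [467. 212.]
pad [0.4135 0.1801 0.062 ] 0.0616 178 [392. 214.]
pad [0.5731 0.0199 0.062 ] 0.061 205 [324. 247.]
pad [ 0.6337 -0.1951  0.062 ] 0.0614 216 [243. 249.]
pad [0.6258 0.2208 0.062 ] 0.0613 239 [393. 278.]
pad [0.83   0.2676 0.062 ] 0.0609 319 [396. 350.]
tag [0.3343 0.1939 0.06  ] 0.0595 73 [401. 195.]
tag [0.2771 0.4038 0.06  ] 0.0592 71 [475. 194.]
tag [0.4942 0.0022 0.06  ] 0.0592 75 [325. 224.]
tag [ 0.5524 -0.2092  0.06  ] 0.0589 80 [247. 225.]
tag [ 0.6886 -0.3675  0.06  ] 0.0601 53 [177. 252.]
tag [0.4826 0.4248 0.06  ] 0.0602 75 [475. 251.]
tag [0.5479 0.2461 0.06  ] 0.0585 85 [407. 257.]
tag [0.5489 0.4253 0.06  ] 0.0596 80 [473. 271.]
tag [0.5475 0.4857 0.06  ] 0.0616 20 [495. 275.]
tag [0.8052 0.094  0.06  ] 0.0605 20 [330. 326.]
tag [0.756  0.3021 0.06  ] 0.0587 105 [415. 328.]
side
pad [ 0.6267 -0.1925  0.062 ] 0.0623 203 [317. 179.]
pad [0.5657 0.0232 0.062 ] 0.0618 256 [306. 236.]
pad [0.8223 0.2715 0.062 ] 0.0618 316 [173. 274.]
pad [0.6174 0.225  0.062 ] 0.0617 325 [254. 287.]
pad [0.4079 0.1834 0.062 ] 0.0621 325 [339. 302.]
pad [0.3509 0.3921 0.062 ] 0.0619 433 [329. 385.]
tag [ 0.5496 -0.2089  0.06  ] 0.0602 68 [343. 183.]
tag [0.793  0.1108 0.06  ] 0.0616 21 [215. 234.]
tag [0.49   0.0027 0.06  ] 0.0594 86 [335. 240.]
tag [0.7528 0.3028 0.06  ] 0.0601 108 [190. 293.]
tag [0.5444 0.2472 0.06  ] 0.0599 113 [277. 304.]
tag [0.3305 0.1945 0.06  ] 0.06 111 [368. 317.]
tag [0.5461 0.4879 0.06  ] 0.0624 21 [228. 389.]
tag [0.2737 0.4057 0.06  ] 0.06 144 [360. 404.]
```

Pad-to-tag spacings come out at 79–80 mm (expected 79) at the right heights. Next I close the gripper, hover over the left seat and check with the wrist camera.

```bash
cat >> h.py <<'E'
from scipy.spatial.transform import Rotation as R
SE={"left":((.6215,.223),(.546,.2466)),"mid":((.569,.0215),(.492,.0025)),"right":((.630,-.194),(.551,-.209))}
def quat(s):
    p,t=map(np.array,SE[s]); a=np.arctan2(*(p-t)[::-1]); return [0,np.cos(a/2),np.sin(a/2),0]
def wristT(robot,d):
    q=robot.read_eef_rot(); T=np.eye(4); T[:3,:3]=R.from_quat([q[1],q[2],q[3],q[0]]).as_matrix(); T[:3,3]=robot.read_ee_pos()
    return T@d["T_tool_cam"]
E
python3 - <<'E'
from plant import robot, fingers, optics
from h import *
fingers.move_gripper(0.0)
robot.movep([*SE["left"][0],.20],quat("left")); robot.hold(.2)
d=optics.read_camera("wrist"); T=wristT(robot,d)
cv2.imwrite("pics/w1.png",d["pixels"][:,:,::-1])
for b in blobs(d,T,100): print(*b)
print(robot.read_clock(),robot.read_ee_pos(),robot.read_force(),robot.read_qpos(),robot.read_width(),d["T_tool_cam"].round(3).tolist())
E
```

```text
pad [0.8059 0.2723 0.062 ] 0.062 1604 [180.  12.]
pad [0.5695 0.0232 0.062 ] 0.062 3436 [565. 216.]
pad [0.6207 0.2219 0.062 ] 0.0623 3016 [322. 229.]
pad [0.4297 0.1644 0.062 ] 0.0593 160 [436. 392.]
tag [0.7526 0.3019 0.06  ] 0.0603 1246 [174. 101.]
tag [0.4925 0.0039 0.06  ] 0.0599 929 [595. 290.]
tag [0.5508 0.4181 0.06  ] 0.0599 328 [148. 356.]
4.5333 [0.62163418 0.22268606 0.20001547] [-0.49754357 -1.45223014  0.48094973] [ 2.62728044e-01  1.66400993e-01  1.65623018e+00 -1.39059352e-05
  1.31892709e+00  2.13698679e+00] -0.0001091005312936757 [[-0.001, -0.965, -0.264, 0.065], [1.0, -0.001, -0.001, 0.0], [0.001, -0.264, 0.965, -0.143], [0.0, 0.0, 0.0, 1.0]]
```

View pics/w1.png

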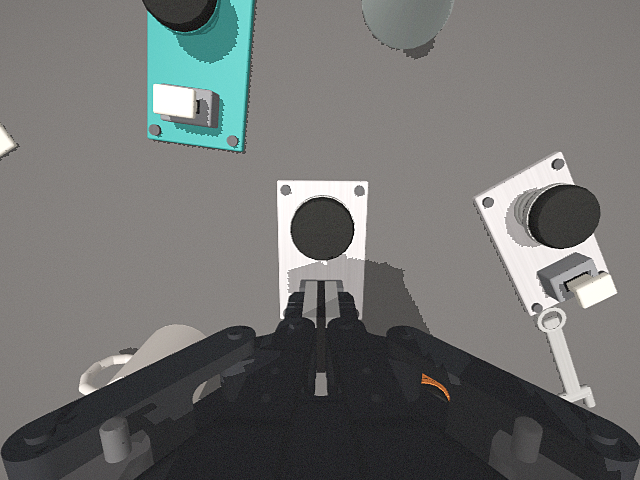

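The wrist view shows the left pad at (322,229), within 2 mm of the estimate, and the middle pad and tag agree too. Now I press the three pads in order.

```bash
sed -i 's/^SE=.*/SE={"left":((.621,.2225),(.546,.2466)),"mid":((.5695,.0225),(.4925,.0035)),"right":((.629,-.194),(.551,-.209))}/' h.py
python3 - <<'E'
from plant import robot, fingers, optics
from h import *
def avg(n=10):
    f=[];z=[]
    for _ in range(n): f.append(robot.read_force()); z.append(robot.read_ee_pos()[2]); robot.hold(.03)
    return np.mean(f,0),np.std(f,0)[2],np.mean(z)
for s in SE:
    p=SE[s][0]
    robot.movep([*p,.13],quat(s)); robot.movel([*p,.069],vel=.1); robot.hold(.3)
    f0,sd,_=avg(); print(s,"tare",f0.round(2),sd.round(2)); pts=[]
    for h in (.058,.056,.054):
        robot.movel([*p,h],vel=.03); robot.hold(.3)
        f,_,z=avg(); g=f-f0; pts.append((.062-z,g[2])); print("  z %.4f F"%z,g.round(2))
        if abs(g[2])>20: break
    print("  slope N/m",np.polyfit(*zip(*pts),1).round(2))
    robot.movel([*p,.13],vel=.15)
    if s=="mid":
        robot.hold(.1); d=optics.read_camera("wrist"); [print(*b) for b in blobs(d,wristT(robot,d),100)]
print(robot.read_clock())
E
```

```text
left tare [ 0.17 -0.02  0.13] 0.4
  z 0.0583 F [1.69 0.5  3.3 ]
  z 0.0563 F [2.97 1.1  4.67]
  z 0.0545 F [2.52 0.41 5.93]
  slope N/m [690.06   0.77]
mid tare [ 0.05  0.05 -0.05] 0.52
  z 0.0580 F [-0.4  -0.12  1.61]
  z 0.0561 F [ 0.42 -0.06  1.92]
  z 0.0540 F [ 0.55 -0.05  2.37]
  slope N/m [190.84   0.83]
pad [0.6206 0.2094 0.062 ] 0.0622 5328 [28. 94.]
pad [0.5709 0.0208 0.062 ] 0.0622 4968 [326. 250.]
pad [ 0.6187 -0.1701  0.062 ] 0.0591 850 [632. 249.]
pad [0.4216 0.1845 0.062 ] 0.0621 2391 [ 59. 389.]
tag [ 0.5497 -0.2029  0.06  ] 0.0599 863 [625. 349.]
right tare [-0.09 -0.01  0.03] 0.54
  z 0.0582 F [ 1.37 -0.39  2.11]
  z 0.0561 F [ 1.46 -0.75  2.91]
  z 0.0540 F [ 1.38 -0.63  3.78]
  slope N/m [399.26   0.58]
21.7083
```

The fits are clear: about 690 N/m left, 191 middle and 399 right, so the middle seat is softest. Now I push its tag.

Run:
```python
from plant import robot, fingers, optics
from h import *
p=SE["mid"][1]
robot.movep([*p,.13],quat("mid")); robot.movel([*p,.066],vel=.1); robot.hold(.3)
for h in (.050,.045,.0437,.0430,.0425):
    robot.movel([*p,h],vel=.03); robot.hold(.3)
    f=np.mean([(robot.read_force(),robot.hold(.03))[0] for _ in range(6)],0); print(h,robot.read_ee_pos().round(4),f.round(2))
    if f[2]>18: break
robot.movel([*p,.20],vel=.15)
robot.movep([.42,.0,.32],quat("mid")); robot.hold(.2)
d=optics.read_camera("wrist"); [print(*b) for b in blobs(d,wristT(robot,d),60)]
cv2.imwrite("pics/w2.png",d["pixels"][:,:,::-1])
W=world(d,wristT(robot,d)); m=np.hypot(W[...,0]-p[0],W[...,1]-p[1])<.006
print("tag z wrist",np.nanmedian(W[m][:,2]),m.sum())
for n in("scene","side"):
    d=optics.read_camera(n); W=world(d); px=d["pixels"].min(-1)
    for s in SE:
        m=(np.hypot(W[...,0]-SE[s][1][0],W[...,1]-SE[s][1][1])<.006)&(W[...,2]>.02); print(n,s,"tag z",np.nanmedian(W[m][:,2]).round(4),m.sum())
    [print(n,*b) for b in blobs(d) if b[0]=="pad"]
print(robot.read_clock())
```

```text
0.05 [0.4924 0.0035 0.05  ] [ 0.04 -0.15  0.13]
0.045 [0.4925 0.0035 0.045 ] [-0.26 -0.06 -0.05]
0.0437 [0.4927 0.0035 0.044 ] [-1.44  0.04  5.06]
0.043 [0.4927 0.0035 0.044 ] [-4.08  0.2   9.73]
0.0425 [0.4928 0.0035 0.0439] [-5.32  0.81 12.96]
pad [ 0.6263 -0.1938  0.062 ] 0.0626 2461 [545.  61.]
pad [0.5666 0.02   0.062 ] 0.0628 2256 [337.  69.]
pad [0.41   0.1792 0.062 ] 0.0627 1815 [170. 177.]
pad [0.3537 0.3657 0.062 ] 0.0604 446 [  6. 185.]
tag [0.5445 0.2467 0.06  ] 0.0609 697 [123.  35.]
tag [ 0.5497 -0.2095  0.06  ] 0.0606 556 [529. 138.]
tag [0.3317 0.1934 0.06  ] 0.0606 470 [152. 237.]
tag z wrist 0.044521964860724905 82
scene left tag z 0.0575 21
scene mid tag z 0.0438 11
scene right tag z 0.0429 19
scene pad [0.3551 0.388  0.062 ] 0.0616 179 [467. 212.]
scene pad [0.4128 0.1797 0.062 ] 0.0612 178 [392. 214.]
scene pad [0.5733 0.0199 0.062 ] 0.0613 213 [324. 247.]
scene pad [ 0.6338 -0.1948  0.062 ] 0.0614 218 [243. 249.]
scene pad [0.6255 0.2209 0.062 ] 0.0608 235 [393. 278.]
scene pad [0.83   0.2673 0.062 ] 0.061 313 [396. 350.]
side left tag z 0.0591 18
side mid tag z 0.0443 12
side right tag z 0.0585 12
side pad [ 0.6265 -0.1926  0.062 ] 0.0616 204 [317. 179.]
side pad [0.5657 0.023  0.062 ] 0.0624 257 [306. 236.]
side pad [0.8222 0.2711 0.062 ] 0.0618 311 [173. 274.]
side pad [0.6176 0.225  0.062 ] 0.062 317 [254. 287.]
side pad [0.4078 0.1839 0.062 ] 0.0624 326 [339. 302.]
side pad [0.3509 0.3921 0.062 ] 0.062 436 [329. 385.]
30.1667
```

View pics/w2.png

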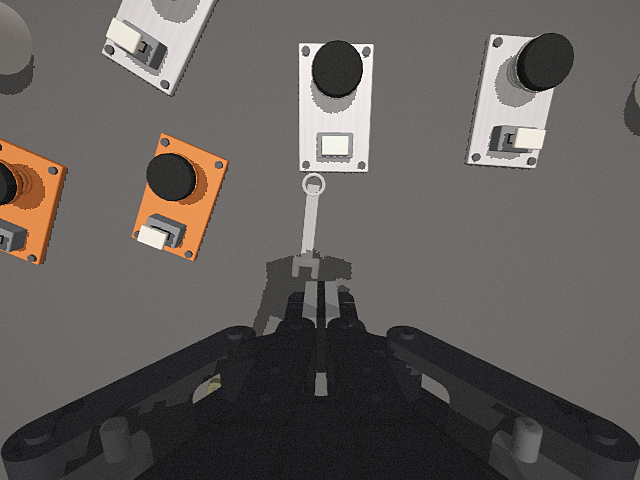

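The wrist view shows the middle tag at (335,146), flush on its guide at 44 mm. The left and right tags are still up, the pads are at 62 mm, and the spanner hasn't moved. The scene camera's 0.043 for the right tag looks like depth samples missing the narrow cap, since the wrist and side cameras both see it up.

```bash
python3 -c "
from plant import robot
robot.hand_in(); print(robot.read_clock())"
```

```text
the job is handed in; nothing more can be done
the job is handed in; nothing more can be done
```

The middle seat has the worn spring. I pushed its tag fully down and handed the job in after about 30 s on the robot's clock.

- **Pad presses:** I pressed each pad 7.5–8 mm with the shut fingertips, in order from left to right. The fitted stiffness was about 690 N/m left, 191 N/m middle and 399 N/m right.
- **Middle tag:** it stopped at 44.0 mm, with force rising to 13 N against the stop. The three cameras then read 43.8 to 44.5 mm.
- **Other tags and pads:** the left and right tags are still up at about 60 mm. All three pads read free: 61–63 mm in the scene and side cameras.
- **Bystanders:** the robot ended clear of everything. The spanner looks unmoved in the last wrist view. I did not re-measure the flask, bottle or mug, but the arm never went close to them.
- **Readings that disagreed:**
  - One scene-camera sample put the right tag at 43 mm. The wrist and side cameras read it as up (60.6 and 58.5 mm), so I took that sample as having missed the cap.
  - While the tag was part-way down, the force at rest read about 0 N rather than the 2.5 N sliding friction. I relied on the hard stop and the measured height.

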